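Put the spilled parts back in their drawers

TASK

Four small parts from the small-parts store are lying loose on the bench. Put each one back into the open drawer of its own kind, shown by the sample part fixed on top of each drawer's case (both push fittings go into the same drawer, whatever their finish), then push all three drawers fully shut.

Things in the scene. Friction and masses are not known exactly. Their poses are not given: they have to be found in the camera images.
- fitting_plain: Straight push fitting of nickel-grey metal: an upright round, waisted part, 17 mm in diameter at both ends and thinner in the middle, 34 high, about 12 g. Origin: centre of its underside, z up its axis.
- fitting_brass: Straight push fitting of the same form and size (17 mm in diameter, 34 high, waisted) in brass. Origin: centre of its underside, z up its axis.
- bush: Shouldered turned bush of grey steel, 26 mm in diameter at the foot, with a narrower neck and a bore at the top, 18 high in all, about 60 g. Origin: centre of its underside, z up its axis.
- collar: Black flat shaft collar (thick ring) with a plain bore, 38 mm in outer diameter, 14 high, about 50 g, lying flat. Origin: centre of its underside, z up its axis.
- drawer_fitting_bay (a point): Middle, at inner floor height, of the bay of the grey drawer in the case with a push fitting on its roof; moves with the drawer. x points to the back of the case (the way it is pushed shut), y left, z up; modules stand turned up to 7 degrees. Inside: 110 mm wide, floor 7 mm above the bench, from 33 in front of (-x) to 44 behind this point; side walls 2.5 thick, up to 38 above the bench.
- drawer_bush_bay (a point): Middle, at inner floor height, of the bay of the grey drawer in the case with a shouldered bush on its roof; moves with the drawer. x points to the back of the case (the way it is pushed shut), y left, z up; modules stand turned up to 7 degrees. Inside as the fitting drawer. Open by q, the bay is clear of the case roof up to q - 33 mm behind this point.
- drawer_collar_bay (a point): Middle, at inner floor height, of the bay of the grey drawer in the case with a black collar on its roof; moves with the drawer. x points to the back of the case (the way it is pushed shut), y left, z up; modules stand turned up to 7 degrees. Front panel: 122 mm wide, 4 to 51 above the bench, its outer face 38 in front of this point; below 9 a finger lip stands out 8 more.
- drawer_fitting (a joint): How far the drawer under the sample push fitting is open, m: 0 = fully shut at its stop, 0.068 = fully open; starts at 0.056 to 0.066. Three alike modules: fixed blue steel case 85 mm deep (x), 124 wide, 56 high, drawer open towards the robot, the sample bonded on its roof 18 behind the middle, its top at most 92 above the bench.
- drawer_bush (a joint): How far the drawer under the sample bush is open, m: 0 = fully shut at its stop, 0.068 = fully open; starts at 0.056 to 0.066. All drawers slide with about 2 N of friction, stay where left, and do not latch or spring back.
- drawer_collar (a joint): How far the drawer under the sample collar is open, m: 0 = fully shut at its stop, 0.068 = fully open; starts at 0.056 to 0.066. Inside as the fitting drawer. Tall furniture stands behind the guide rail (x over 0.60 m), and a stand's beam hangs 0.22 m over the bench at the far left (x over 0.50, y over 0.29 m): travel in front of both.

How it is judged:
At the end, for the whole second after the job is handed in: Both push fittings lie in the fitting drawer, the bush in the bush drawer and the collar in the collar drawer (each on the drawer's floor, within its walls, at rest, any way up), and each of the three drawers is shut to within 5 mm of its stop (x of fitting_plain in the frame of drawer_fitting_bay between -0.036 and 0.047 m and y of fitting_plain in the frame of drawer_fitting_bay between -0.055 and 0.055 m and z of fitting_plain in the frame of drawer_fitting_bay between -0.004 and 0.04 m and linear speed of each of fitting_plain, fitting_brass, bush, collar below 0.02 m/s and x of fitting_brass in the frame of drawer_fitting_bay between -0.036 and 0.047 m and y of fitting_brass in the frame of drawer_fitting_bay between -0.055 and 0.055 m and z of fitting_brass in the frame of drawer_fitting_bay between -0.004 and 0.04 m and x of bush in the frame of drawer_bush_bay between -0.036 and 0.047 m and y of bush in the frame of drawer_bush_bay between -0.055 and 0.055 m and z of bush in the frame of drawer_bush_bay between -0.004 and 0.04 m and x of collar in the frame of drawer_collar_bay between -0.036 and 0.047 m and y of collar in the frame of drawer_collar_bay between -0.055 and 0.055 m and z of collar in the frame of drawer_collar_bay between -0.004 and 0.04 m and value of joint each of drawer_fitting, drawer_bush, drawer_collar below 0.005 m); the robot touches nothing.
It also fails if it takes over 115 s, if anything falls off the work surface, if the arm or the gripper's body presses on something with over 40 N, if the wrist force passes 120 N, or if a joint passes its speed limit or range.

ROBOT

A 6-joint arm with a two-finger parallel gripper is mounted at the origin on a cart in front of the work surface, level with it; the furniture and walls round the work are solid. World frame = base frame: x ahead of the robot, y to its left, z up, the work surface at z = 0. Lengths are in m, angles in rad, forces in N, time in s.
With the tool pointing down it reaches from about 0.25 to 0.8 m from the base axis. Payload 3.9 kg.
Tool frame: the origin (TCP) lies midway between the tips of the shut fingers; the grasp point (between the pads) lies 19 mm behind it; y points along the fingers, x is the direction in which the jaws open and shut, and the axes are right-handed (so a half turn about y gives the same grasp; the last joint's range is limited). The gripper opens to 85 mm and grips with 20 to 120 N. Pads are 22 mm wide; open, the fingers measure 114 mm over their backs; the gripper's body (76 mm by 85 mm) begins 54 mm behind the grasp point. The pads swing forward as they close: fully open they stand 13 mm farther back than shut.
Start: joints at [1.186, 0.26, -0.138, 1.173, 0, 1.571], TCP at [0.197, 0.487, 0.198] pointing down, gripper open.
Joint ranges: [-2.78, 2.78], [-0.83, 1.72], [-1.28, 1.37], [-1.9, 2.12], [-1.57, 1.48], [-3.14, 3.14]. Speed limits (rad/s): [2.57, 2.57, 3.14, 3.14, 3.14, 3.14].

INTERFACE

Orientations are given as a rotation vector (axis times angle).
In Python, from workcell import manip, viewer gives the robot as it stands.
- The arm moves only by the shell command python3 -m pendant 'ROWS' [FORCE]. ROWS is a JSON object of lists of equal length, an entry for each row: "xyz": the shift along the tool's x, y, z in m, a list of three; "angular": the turn, a rotation vector about the tool's x, y, z in degrees, a list of three; "fingers": the finger opening in m, from 0 to 0.0854. In form: {"xyz": [[tx, ty, tz], ...], "angular": [[ax, ay, az], ...], "fingers": [fingers, ...]}. A call has exactly 8 rows; each row is the pose to reach, as a shift and turn from the pose measured when the call began, along the tool's axes at that moment; what a row does not reach only later rows make up. A row lasts 1/12 s, in which the tool goes at most 41.7 mm and 7.16 degrees, less where a joint would pass 70% of its speed; a pose out of reach is approached as far as the arm can. A call with a gripper value outside its range is refused whole. The fingers move at their own pace and stop on an object; FORCE is the grip in N (left out, the last holds). Time passes only in rows, so rows that repeat a pose let the fingers close, or fill a call up. It gives the time, the measured TCP pose, the force and the opening at its end, in the units of the state.
- manip.get_obs(): the state, without advancing time (a new reading comes with each control period).
- viewer.camera(name): name is "side" or "top" or "wrist"; returns (picture, depth): 420x560x3 uint8, red, green, blue; 420x560 float32, m along the optical axis (not along the pixel's ray), 0 where there is no reading.
- viewer.get_calibration(name): a dict with "mtx" (3x3 intrinsics, pixels), "distortion" ([k1, k2, p1, p2, k3] as OpenCV has them; the pictures are not rectified), "rvec" (rotation vector, rad) and "tvec" (3), from world to camera coordinates, as OpenCV has them. Camera axes: x right, y down, z forward; pixel columns grow to the right and rows downward; lengths in m; the calibration is good to about 2 mm. A picture is of the moment at which its call begins: read the wrist's pose just before it. get_calibration takes no time and is no camera call; for the wrist camera it gives the pose at the moment of the call.
- manip.job_done(): hands the job in, once; it reports no verdict.
The state is a dict: "t": time; "joint_pos": joint angles; "qd": joint speeds; "tau": joint torques, N m; "tcp_pos": TCP position; "tcp_rot": TCP orientation; "force": force on the tool from outside, world axes, zero at the start; "ft_torque": the same for the moment, N m; "finger_gap": finger opening in m.
Only numpy, scipy, OpenCV 4.12 (cv2) and the standard library are available. Lean on these libraries where they do the work, as an engineer would, in place of code of your own. Each camera call takes 0.05 s, during which the arm holds its last target.

## Working session

There is one attempt and no reset: what is moved stays moved. The work goes in short steps, Python scripts to look and compute and a shell command to move; the robot and the scene stay as the last step left them, time stands still between calls to the robot, and variables do not carry over. Pictures are saved under pics/ and viewed, and the job is handed in when it is done.

```bash
ls; mkdir -p pics
python3 - <<'E'
from workcell import manip, viewer
import cv2,numpy as np
o=manip.get_obs()
for k,v in o.items(): print(k,np.round(v,4))
for n in ["top","side"]:
    p,d=viewer.camera(n)
    cv2.imwrite(f"pics/{n}0.png",p[:,:,::-1]); np.savez(f"pics/{n}0.npz",p=p,d=d)
    c=viewer.get_calibration(n); print(n,{k:np.round(v,4).tolist() for k,v in c.items()})
E
```

```text
pics
t 0.0
joint_pos [ 1.186   0.2606 -0.1394  1.1727 -0.      1.5708]
qd [-0.0033 -0.0008 -0.0022  0.0009  0.0004 -0.0011]
tau [-9.00000e-04 -4.05678e+01  2.53923e+01  1.87000e-02  1.00000e-04
 -0.00000e+00]
tcp_pos [0.1968 0.4859 0.1971]
tcp_rot [-1.3681 -0.9201  0.9227]
force [-0.4197 -0.208   0.401 ]
ft_torque [-0.0056  0.0176 -0.028 ]
finger_gap 0.0856
top {'mtx': [[384.4384, 0.0, 284.306], [0.0, 384.4384, 216.0499], [0.0, 0.0, 1.0]], 'distortion': [-0.0262, 0.0, 0.0, 0.0, 0.0], 'rvec': [2.1324, -2.146, 0.1692], 'tvec': [-0.0661, 0.478, 0.9126]}
side {'mtx': [[510.3342, 0.0, 290.0982], [0.0, 510.3342, 208.8283], [0.0, 0.0, 1.0]], 'distortion': [-0.0827, 0.0, 0.0, 0.0, 0.0], 'rvec': [0.4714, -2.3997, 1.6207], 'tvec': [0.4154, 0.1427, 0.9211]}
```

View pics/top0.png

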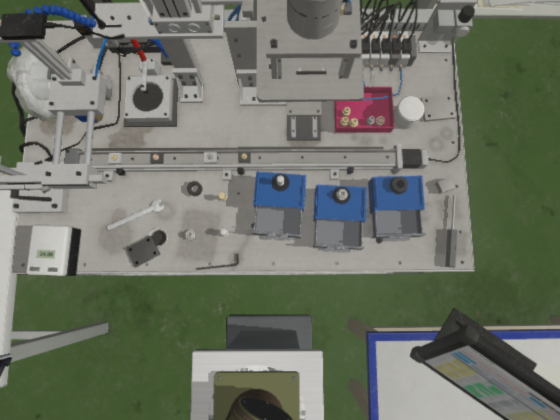

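View pics/side0.png

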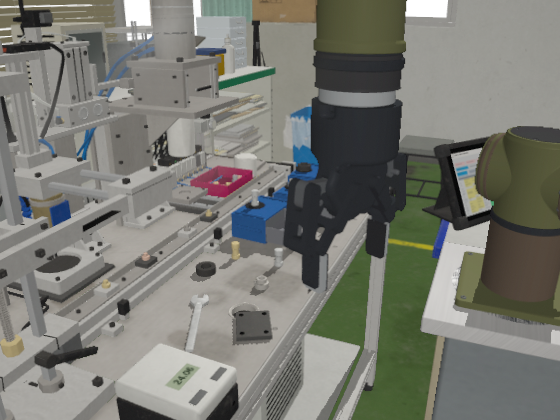

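```bash
cat > h.py <<'E'
import numpy as np,cv2
from scipy.spatial.transform import Rotation as R
from workcell import manip, viewer
def ray(c,uv):
    K=np.array(c["mtx"]);D=np.array(c["distortion"])
    q=cv2.undistortPoints(np.array(uv,float).reshape(-1,1,2),K,D).reshape(-1,2)
    Rm=cv2.Rodrigues(np.array(c["rvec"],float))[0];t=np.array(c["tvec"],float).ravel()
    d=np.c_[q,np.ones(len(q))]@Rm; o=-Rm.T@t
    return o,d
def onz(c,uv,z):
    o,d=ray(c,uv); return o+d*((z-o[2])/d[:,2])[:,None]
def dep(c,uv,depth):
    o,d=ray(c,uv); return o+d*np.array(depth).reshape(-1,1)
def cloud(c,depth):
    v,u=np.mgrid[:depth.shape[0],:depth.shape[1]]
    P=dep(c,np.c_[u.ravel(),v.ravel()],depth.ravel()); P[depth.ravel()<=0]=np.nan
    return P.reshape(*depth.shape,3)
def proj(c,P):
    return cv2.projectPoints(np.array(P,float).reshape(-1,3),np.array(c["rvec"],float),np.array(c["tvec"],float),np.array(c["mtx"]),np.array(c["distortion"]))[0].reshape(-1,2)
E
python3 - <<'E'
from h import *
p=np.load("pics/top0.npz");im=p["p"][:,:,::-1];d=p["d"]
cr=im[160:280,100:470]; cv2.imwrite("pics/crop0.png",cv2.resize(cr[:, :190],None,fx=4,fy=4,interpolation=cv2.INTER_CUBIC))
cv2.imwrite("pics/crop1.png",cv2.resize(cr[:, 140:340],None,fx=4,fy=4,interpolation=cv2.INTER_CUBIC))
c=viewer.get_calibration("top")
P=cloud(c,d)
for u,v in [(195,188),(159,238),(190,235),(222,196),(224,232),(279,180),(342,194),(399,184),(278,225),(338,235),(397,225),(210,250)]: print(u,v,P[v,u].round(4))
E
```

```text
195 188 [ 5.592e-01  1.633e-01 -5.000e-04]
159 238 [ 0.4303  0.2562 -0.0142]
190 235 [0.4347 0.1692 0.0122]
222 196 [0.5297 0.0864 0.0355]
224 232 [0.4392 0.0799 0.0346]
279 180 [ 0.5558 -0.057   0.0901]
342 194 [ 0.5259 -0.2089  0.0674]
399 184 [ 0.5525 -0.3517  0.057 ]
278 225 [ 0.4593 -0.0529  0.0088]
338 235 [ 0.4326 -0.2044  0.0102]
397 225 [ 0.4577 -0.3566  0.0058]
210 250 [ 0.3975  0.1202 -0.0004]
```

View pics/crop0.png

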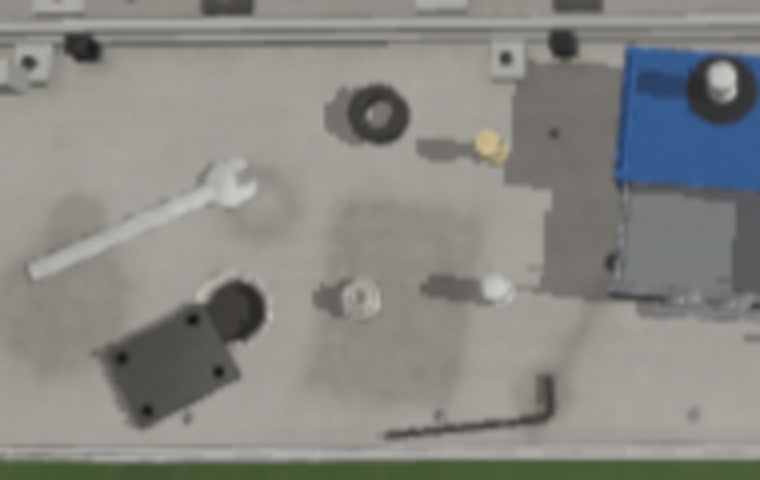

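View pics/crop1.png

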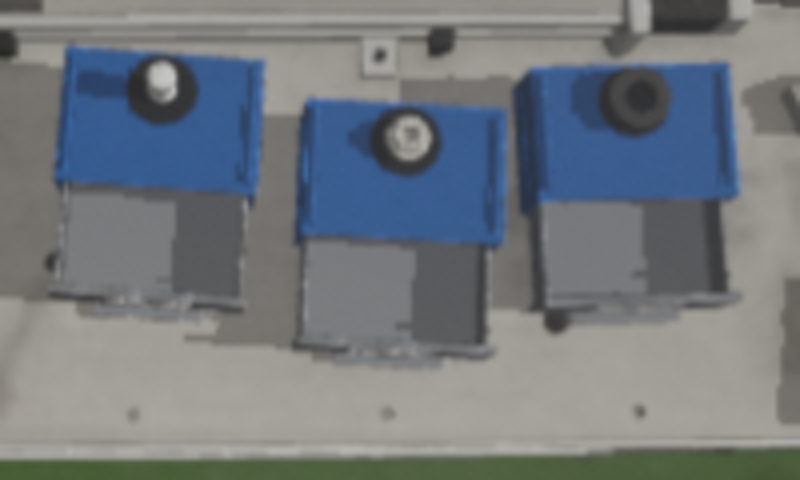

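Run:
```python
from h import *
p=np.load("pics/top0.npz");d=p["d"];c=viewer.get_calibration("top");P=cloud(c,d)
for n,(u,v),h in [("collar",(194,188),.014),("brass",(222,196),.034),("plain",(224,232),.034),("bush",(190,235),.018)]:
    s=P[v-9:v+10,u-9:u+10].reshape(-1,3); t=s[(s[:,2]>h*0.75)&(s[:,2]<h+.012)]
    print(n,len(t),t.mean(0).round(4),(t.min(0)/2+t.max(0)/2).round(4),np.ptp(t,axis=0).round(3), "bg",np.nanmedian(s[:,2]).round(4))
# cases: roofs z~.056
roi=np.zeros(d.shape,bool);roi[160:262,240:440]=1
hsv=cv2.cvtColor(p["p"],cv2.COLOR_RGB2HSV)
blue=roi&(hsv[...,0]>95)&(hsv[...,0]<125)&(hsv[...,1]>120)
n,l,st,ce=cv2.connectedComponentsWithStats((blue&(np.abs(P[...,2]-.056)<.012)).astype(np.uint8))
for i in range(1,n):
    if st[i,4]<300: continue
    Q=P[l==i]; r=cv2.minAreaRect(Q[:,:2].astype(np.float32)); print("roof",st[i],ce[i].round(1),r,np.median(Q[:,2]))
# drawer profile columns
for u,v0 in [(278,200),(338,212),(398,202)]:
    print([tuple(P[v,u].round(3)) for v in range(v0,v0+44,2)])
```

```text
collar 118 [0.5553 0.163  0.0131] [0.556  0.1625 0.0139] [0.037 0.037 0.007] bg 0.0013
brass 36 [0.5309 0.0878 0.0324] [0.5309 0.0872 0.0316] [0.015 0.014 0.008] bg -0.0004
plain 36 [0.4393 0.0818 0.033 ] [0.4396 0.0825 0.0319] [0.015 0.016 0.011] bg -0.0004
bush 30 [0.4362 0.1701 0.017 ] [0.4354 0.1705 0.0168] [0.018 0.016 0.006] bg -0.0003
roof [ 254  172   51   37 1366] [279.5 191.3] ((0.5406709909439087, -0.058126844465732574), (0.12250405550003052, 0.08361218124628067), 85.18932342529297) 0.05555387118949484
roof [ 373  176   51   34 1327] [397.9 194.3] ((0.5312581062316895, -0.348784863948822), (0.0831686481833458, 0.12133273482322693), 0.7363491058349609) 0.055522989239707554
roof [ 315  185   51   36 1397] [340.3 203.9] ((0.5077317357063293, -0.20630526542663574), (0.12247170507907867, 0.08323435485363007), 86.85472869873047) 0.05557438057605402
[(np.float64(0.515), np.float64(-0.054), np.float64(0.055)), (np.float64(0.51), np.float64(-0.054), np.float64(0.055)), (np.float64(0.504), np.float64(-0.054), np.float64(0.057)), (np.float64(0.5), np.float64(-0.054), np.float64(0.054
[... 3006 characters left out ...]
), np.float64(-0.359), np.float64(0.008)), (np.float64(0.46), np.float64(-0.359), np.float64(0.006)), (np.float64(0.455), np.float64(-0.359), np.float64(0.007)), (np.float64(0.45), np.float64(-0.358), np.float64(0.008)), (np.float64(0.445), np.float64(-0.358), np.float64(0.007)), (np.float64(0.439), np.float64(-0.358), np.float64(0.008)), (np.float64(0.43), np.float64(-0.346), np.float64(0.047)), (np.float64(0.425), np.float64(-0.345), np.float64(0.049)), (np.float64(0.424), np.float64(-0.357), np.float64(0.009)), (np.float64(0.42), np.float64(-0.359), np.float64(-0.001)), (np.float64(0.415), np.float64(-0.359), np.float64(-0.001)), (np.float64(0.41), np.float64(-0.359), np.float64(-0.001))]
```

```bash
cat >> h.py <<'E'
def goal(pos,yaw,flip=False,obs=None):
    """tool y down, tool x (jaws) along module y axis turned by yaw(deg)"""
    o=obs or manip.get_obs(); Rc=R.from_rotvec(o["tcp_rot"]).as_matrix()
    a=np.radians(yaw); best=None
    for s in (1,-1):
        x=s*np.array([-np.sin(a),np.cos(a),0]); y=np.array([0,0,-1.]); z=np.cross(x,y)
        Rt=np.c_[x,y,z]; rv=R.from_matrix(Rc.T@Rt).as_rotvec(degrees=True)
        if best is None or np.linalg.norm(rv)<np.linalg.norm(best[0]): best=(rv,s)
    sh=Rc.T@(np.array(pos)-o["tcp_pos"])
    print("t",round(float(o["t"]),2),"pos",np.round(o["tcp_pos"],4),"xyz",sh.round(4),"ang",best[0].round(2),"F",np.round(o["force"],1),"gap",round(float(o["finger_gap"]),4))
E
python3 - <<'E'
from h import *
o=manip.get_obs();print(R.from_rotvec(o["tcp_rot"]).as_matrix().round(3))
goal([.4393,.082,.12],0)
E
```

```text
[[ 0.375 -0.001 -0.927]
 [ 0.927 -0.002  0.375]
 [-0.002 -1.     0.   ]]
t 0.1 pos [0.1968 0.486  0.1971] xyz [-0.2833  0.0776 -0.3764] ang [-2.000e-02 -2.205e+01 -1.000e-01] F [ 0.2 -0.6  0. ] gap 0.0856
```

```bash
python3 -m pendant '{"xyz":[[-0.02,0.005,-0.026],[-0.05,0.013,-0.065],[-0.08,0.02,-0.105],[-0.11,0.03,-0.145],[-0.14,0.038,-0.185],[-0.17,0.046,-0.225],[-0.195,0.053,-0.26],[-0.21,0.058,-0.28]],"angular":[[0,-3,0],[0,-6,0],[0,-9,0],[0,-12,0],[0,-15,0],[0,-18,0],[0,-21,0],[0,-22,0]],"fingers":[0.085,0.085,0.085,0.085,0.07,0.06,0.06,0.06]}' 40
python3 - <<'E'
from h import *
goal([.4393,.082,.08],0)
E
```

```text
t: 0.77
tcp_pos: [0.3624, 0.2094, 0.1443]
tcp_rot: [-1.209, -1.209, 1.212]
force: [-0.3, -0.3, 0.4]
finger_gap: 0.0598
t 0.77 pos [0.3624 0.2094 0.1443] xyz [-0.1274  0.0645 -0.0767] ang [-0.04  0.1  -0.09] F [-0.3 -0.3  0.4] gap 0.0598
```

```bash
python3 -m pendant '{"xyz":[[-0.03,0.015,-0.018],[-0.06,0.03,-0.036],[-0.09,0.045,-0.054],[-0.115,0.055,-0.068],[-0.127,0.062,-0.0765],[-0.127,0.0645,-0.0765],[-0.127,0.0645,-0.0765],[-0.127,0.0645,-0.0765]],"angular":[[0,0,0],[0,0,0],[0,0,0],[0,0,0],[0,0,0],[0,0,0],[0,0,0],[0,0,0]],"fingers":[0.05,0.05,0.05,0.05,0.05,0.05,0.05,0.05]}' 40
python3 - <<'E'
from h import *
c=viewer.get_calibration("wrist");p,d=viewer.camera("wrist"); np.savez("pics/w1.npz",p=p,d=d)
cv2.imwrite("pics/w1.png",p[:,:,::-1]); print({k:np.round(v,4).tolist() for k,v in c.items()})
goal([.4393,.082,.004],0)
print(proj(c,[[.4393,.082,.034],[.4362,.1701,.018],[.531,.0875,.034]]))
E
```

```text
t: 1.43
tcp_pos: [0.4382, 0.0828, 0.0798]
tcp_rot: [-1.208, -1.208, 1.213]
force: [0.3, -0.9, 0.5]
finger_gap: 0.0501
{'mtx': [[348.6757, 0.0, 280.0657], [0.0, 348.6757, 213.2406], [0.0, 0.0, 1.0]], 'distortion': [-0.0556, 0.0, 0.0, 0.0, 0.0], 'rvec': [-2.0576, -2.0614, -0.3087], 'tvec': [-0.0819, -0.4214, 0.1384]}
t 1.48 pos [0.4385 0.0832 0.0801] xyz [-0.0011  0.0761 -0.0009] ang [-0.07  0.16 -0.08] F [-0.7  0.3  0.1] gap 0.0502
[[279.10444852 225.84162497]
 [401.42643072 214.64236795]
 [286.27781502 340.00922991]]
```

View pics/w1.png

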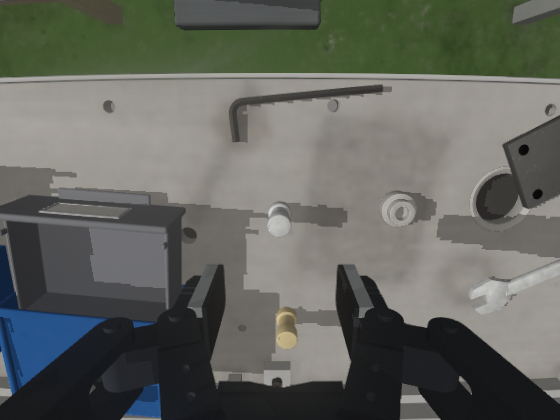

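```bash
python3 -m pendant '{"xyz":[[-0.001,0.02,-0.001],[-0.001,0.04,-0.001],[-0.001,0.06,-0.001],[-0.001,0.07,-0.001],[-0.001,0.077,-0.001],[-0.001,0.077,-0.001],[-0.001,0.077,-0.001],[-0.001,0.077,-0.001]],"angular":[[0,0,0],[0,0,0],[0,0,0],[0,0,0],[0,0,0],[0,0,0],[0,0,0],[0,0,0]],"fingers":[0.05,0.05,0.05,0.05,0.05,0.04,0.03,0.025]}' 40
python3 -m pendant '{"xyz":[[0,0,0],[0,0,0],[0,0,0],[0,0,0],[0,0,0],[0,0,0],[0,0,0],[0,-0.015,0]],"angular":[[0,0,0],[0,0,0],[0,0,0],[0,0,0],[0,0,0],[0,0,0],[0,0,0],[0,0,0]],"fingers":[0.01,0.005,0.005,0.005,0.005,0.005,0.005,0.005]}' 40
python3 - <<'E'
from h import *
goal([.4393,.082,.1],0)
E
```

```text
t: 2.15
tcp_pos: [0.4402, 0.0826, 0.004]
tcp_rot: [-1.209, -1.212, 1.212]
force: [0.9, -0.2, 0.1]
finger_gap: 0.0253
t: 2.82
tcp_pos: [0.4378, 0.0822, 0.0172]
tcp_rot: [-1.206, -1.208, 1.215]
force: [-0.4, 0.3, -0.6]
finger_gap: 0.0051
t 2.82 pos [0.4378 0.0822 0.0172] xyz [-0.0003 -0.0828 -0.0011] ang [-0.24  0.2  -0.1 ] F [-0.4  0.3 -0.6] gap 0.0051
```

```bash
cat > look.py <<'E'
import sys
from h import *
n,out=sys.argv[1],sys.argv[2]
c=viewer.get_calibration(n);p,d=viewer.camera(n); np.savez(f"pics/{out}.npz",p=p,d=d,**{k:np.array(v) for k,v in c.items()})
im=p[:,:,::-1]
if len(sys.argv)>3:
    a,b,w,h,s=map(int,sys.argv[3].split(",")); im=cv2.resize(im[b:b+h,a:a+w],None,fx=s,fy=s,interpolation=cv2.INTER_CUBIC)
cv2.imwrite(f"pics/{out}.png",im)
E
python3 look.py wrist w2
```

```text
(no output)
```

View pics/w2.png

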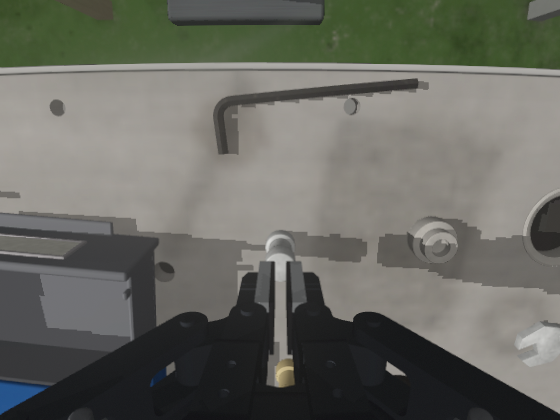

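```bash
python3 - <<'E'
from h import *
z=np.load("pics/w2.npz");c={k:z[k] for k in ["mtx","distortion","rvec","tvec"]};P=cloud(c,z["d"])
o=manip.get_obs();tp=o["tcp_pos"];print(tp,proj(c,[tp,tp+[0,0,.019]]))
for v in range(225,300,5): print(v,P[v,280].round(4),P[v,263].round(4),P[v,300].round(4))
Q=P[225:300,262:300].reshape(-1,3);Q=Q[(Q[:,2]>.008)&(Q[:,2]<.04)&(Q[:,0]<.45)]
print(len(Q),Q.min(0),Q.max(0))
E
python3 look.py side s2 220,190,200,150,4
```

```text
[0.44043168 0.08266404 0.02051262] [[281.08253333 258.39205997]
 [281.08830647 274.49523531]]
225 [0.4277 0.082  0.0017] [ 4.284e-01  7.200e-02 -2.000e-04] [0.428  0.0937 0.0009]
230 [0.4308 0.082  0.0017] [0.4308 0.0721 0.0019] [0.431  0.0937 0.0011]
235 [0.4314 0.082  0.0086] [0.4346 0.0719 0.    ] [ 4.347e-01  9.390e-02 -3.000e-04]
240 [0.4327 0.082  0.0131] [0.4373 0.0719 0.0013] [4.376e-01 9.390e-02 3.000e-04]
245 [0.4323 0.0821 0.0213] [4.41e-01 7.18e-02 1.00e-04] [0.4404 0.0939 0.0013]
250 [0.4311 0.0821 0.0309] [ 0.4445  0.0718 -0.0005] [0.4434 0.094  0.0018]
255 [0.4324 0.0821 0.0342] [0.4467 0.0719 0.002 ] [4.474e-01 9.410e-02 2.000e-04]
260 [0.4348 0.0821 0.0349] [0.4506 0.0718 0.0006] [ 4.509e-01  9.420e-02 -2.000e-04]
265 [0.4378 0.0821 0.0344] [0.4258 0.0749 0.0595] [0.4259 0.0906 0.0592]
270 [0.4401 0.0821 0.0352] [0.4259 0.0752 0.0641] [0.4265 0.0904 0.0628]
275 [0.4434 0.0821 0.0343] [0.4268 0.0753 0.0668] [0.4258 0.0901 0.0686]
280 [0.4458 0.0821 0.035 ] [0.4264 0.0755 0.0717] [0.4262 0.09   0.0721]
285 [0.4673 0.0821 0.0009] [0.4259 0.0758 0.0767] [0.4263 0.0898 0.0759]
290 [0.4708 0.0821 0.001 ] [0.426  0.076  0.0803] [0.4267 0.0896 0.079 ]
295 [0.4746 0.0821 0.0005] [0.4261 0.0761 0.0837] [0.4258 0.0893 0.0841]
929 [0.43038128 0.0739764  0.00801428] [0.4471149  0.09067512 0.0361613 ]
```

View pics/s2.png

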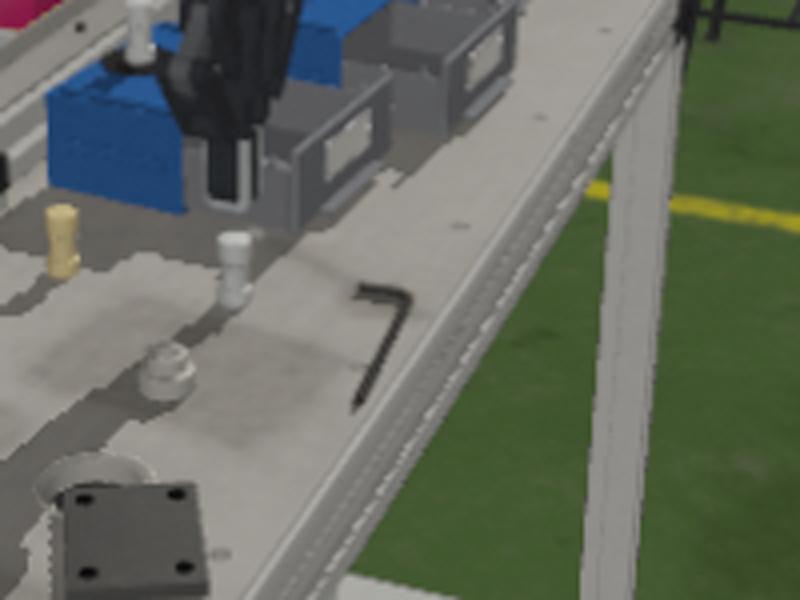

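Run:
```python
from h import *
z=np.load("pics/s2.npz");c={k:z[k] for k in ["mtx","distortion","rvec","tvec"]};P=cloud(c,z["d"])
for u,v in [(275,236),(275,238),(276,239),(278,225),(279,251),(280,255),(280,262),(279,266)]: print(u,v,P[v,u].round(4))
o=manip.get_obs();print(o["tcp_pos"],o["joint_pos"].round(4) if hasattr(o["joint_pos"],'round') else o["joint_pos"])
print(proj(c,[o["tcp_pos"]]))
for f in ["w2"]:
    z=np.load("pics/w2.npz");c={k:z[k] for k in ["mtx","distortion","rvec","tvec"]};Rm=cv2.Rodrigues(c["rvec"])[0];print("cam",-Rm.T@c["tvec"].ravel(),Rm[2])
c=viewer.get_calibration("wrist");print("camnow",-Rm.T@np.array(c["tvec"]).ravel())
goal([.4393,.082,.02],0)
```

```text
275 236 [0.4403 0.0964 0.065 ]
275 238 [0.439  0.0996 0.0625]
276 239 [0.438  0.097  0.0594]
278 225 [0.4278 0.1111 0.0959]
279 251 [0.4368 0.0856 0.029 ]
280 255 [0.4337 0.0879 0.022 ]
280 262 [0.4347 0.0856 0.0054]
279 266 [ 0.4361  0.0873 -0.0029]
[0.44147028 0.08286821 0.02010598] [ 0.1864  0.2907 -0.617   0.6602 -0.001   0.1828]
[[277.33775038 254.08236501]]
cam [0.36170191 0.08232295 0.19399528] [ 0.29278716 -0.00159783 -0.9561763 ]
camnow [0.36552508 0.08303936 0.19355537]
t 2.92 pos [0.4415 0.0829 0.0201] xyz [-0.0009  0.0001  0.0022] ang [ 0.17  0.2  -0.03] F [-0.3 -0.  -0.2] gap 0.005
```

Run:
```python
from h import *
z=np.load("pics/w1.npz");o=manip.get_obs()
# shift wrist calib: recompute pose at w1 by printed rvec/tvec
c=dict(mtx=viewer.get_calibration("wrist")["mtx"],distortion=viewer.get_calibration("wrist")["distortion"],rvec=np.array([-2.0576,-2.0614,-.3087]),tvec=np.array([-.0819,-.4214,.1384]))
P=cloud(c,z["d"])
for u,v in [(215,268),(215,280),(210,272),(210,300),(345,268),(350,272),(355,290),(200,300),(362,300)]: print(u,v,P[v,u].round(4),z["d"][v,u])
print(P[150,350])
Rm=cv2.Rodrigues(c["rvec"])[0];print("cam",-Rm.T@c["tvec"])
```

```text
215 268 [0.4269 0.0554 0.1235] 0.14619042
215 280 [0.426  0.0577 0.1358] 0.13416356
210 272 [0.4269 0.054  0.1272] 0.14275405
210 300 [0.4278 0.0579 0.1474] 0.123673014
345 268 [0.4264 0.11   0.1243] 0.14521596
350 272 [0.4261 0.1112 0.1285] 0.14109851
355 290 [0.4267 0.1106 0.1419] 0.12851411
200 300 [0.4264 0.0549 0.1497] 0.12106716
362 300 [0.4257 0.1112 0.1506] 0.11990039
[0.39221556 0.1334359  0.00101327]
cam [0.36169386 0.08300334 0.25637498]
```

The rendered fingertips sit about 37 mm above the reported TCP, and two cameras agree on this. The first grasp therefore closed above the part. I'll open, descend further and watch the force.

```bash
python3 -m pendant '{"xyz":[[0,0,0],[0,0,0.001],[0,0,0.002],[0,0.01,0.002],[0,0.02,0.002],[0,0.03,0.002],[0,0.035,0.002],[0,0.038,0.002]],"angular":[[0,0,0],[0,0,0],[0,0,0],[0,0,0],[0,0,0],[0,0,0],[0,0,0],[0,0,0]],"fingers":[0.045,0.045,0.045,0.045,0.045,0.045,0.045,0.045]}' 40
python3 look.py wrist w3
python3 - <<'E'
from h import *
z=np.load("pics/w3.npz");c={k:z[k] for k in ["mtx","distortion","rvec","tvec"]};P=cloud(c,z["d"])
m=(np.abs(P[...,0]-manip.get_obs()["tcp_pos"][0]+.014)<.006)&(P[...,2]<.12)&(np.abs(P[...,1]-.083)<.045)
print(np.sort(P[m][:,2])[:30:5], (P[m][:,1]).min(),P[m][:,1].max())
goal([.4393,.082,-.033],0)
E
```

```text
t: 3.58
tcp_pos: [0.4385, 0.0826, -0.0189]
tcp_rot: [-1.209, -1.212, 1.212]
force: [-0.4, 0.1, -0.4]
finger_gap: 0.0452
[-0.00150633 -0.00132452 -0.00117471 -0.00108473 -0.00102159 -0.00099383] 0.038001073476512714 0.12799422777098865
t 3.63 pos [ 0.4386  0.0827 -0.0189] xyz [-0.0007  0.0141 -0.0007] ang [ 0.06  0.2  -0.05] F [1.1 1.1 0.5] gap 0.0447
```

View pics/w3.png

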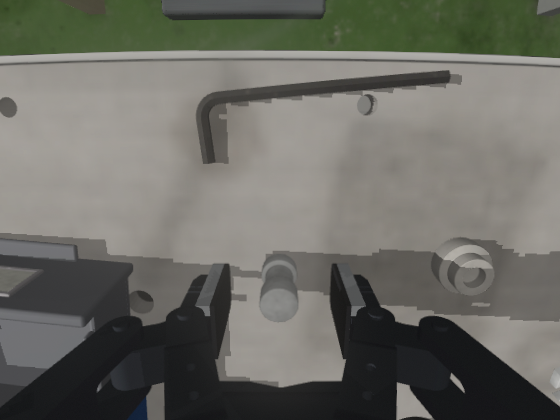

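```bash
python3 -m pendant '{"xyz":[[-0.0005,0.006,-0.0005],[-0.0005,0.012,-0.0005],[-0.0005,0.013,-0.0005],[-0.0005,0.013,-0.0005],[-0.0005,0.013,-0.0005],[-0.0005,0.013,-0.0005],[-0.0005,0.013,-0.0005],[-0.0005,0.013,-0.0005]],"angular":[[0,0,0],[0,0,0],[0,0,0],[0,0,0],[0,0,0],[0,0,0],[0,0,0],[0,0,0]],"fingers":[0.045,0.035,0.025,0.015,0.005,0.005,0.005,0.005]}' 40
python3 - <<'E'
from h import *
goal([.4393,.082,.07],0)
E
```

```text
t: 4.3
tcp_pos: [0.4394, 0.0822, -0.0317]
tcp_rot: [-1.209, -1.213, 1.212]
force: [-0.2, 0.2, 1.1]
finger_gap: 0.0157
t 4.3 pos [ 0.4394  0.0822 -0.0317] xyz [-3.000e-04 -1.017e-01 -1.000e-04] ang [ 0.09  0.2  -0.04] F [-0.2  0.2  1.1] gap 0.0157
```

```bash
python3 -m pendant '{"xyz":[[0,-0.01,0],[0,-0.03,0],[0,-0.05,0],[0,-0.07,0],[0,-0.09,0],[0,-0.1,0],[0,-0.1,0],[0,-0.1,0]],"angular":[[0,0,0],[0,0,0],[0,0,0],[0,0,0],[0,0,0],[0,0,0],[0,0,0],[0,0,0]],"fingers":[0.005,0.005,0.005,0.005,0.005,0.005,0.005,0.005]}' 40
python3 look.py side s3 180,90,200,150,4
python3 - <<'E'
from h import *
z=np.load("pics/s2.npz");c={k:z[k] for k in ["mtx","distortion","rvec","tvec"]};P=cloud(c,z["d"])
for zz in np.arange(.05,.25,.01):
    m=(np.abs(P[...,2]-zz)<.005)&(np.abs(P[...,0]-.44)<.08)&(np.abs(P[...,1]-.083)<.09); Q=P[m]
    if len(Q): print(zz.round(3),len(Q),np.percentile(Q[:,0],[3,97]).round(3),np.percentile(Q[:,1],[3,97]).round(3))
goal([.466,-.030,.06],-4.8)
E
```

```text
t: 4.97
tcp_pos: [0.4398, 0.0824, 0.0687]
tcp_rot: [-1.21, -1.214, 1.211]
force: [0.6, -0.3, 0.1]
finger_gap: 0.0162
0.05 69 [0.432 0.52 ] [-0.006  0.092]
0.06 64 [0.428 0.515] [-0.   0.1]
0.07 60 [0.428 0.445] [0.076 0.1  ]
0.08 72 [0.427 0.445] [0.077 0.1  ]
0.09 45 [0.426 0.446] [0.072 0.1  ]
0.1 104 [0.426 0.449] [0.053 0.119]
0.11 103 [0.426 0.45 ] [0.046 0.127]
0.12 149 [0.422 0.447] [0.038 0.134]
0.13 150 [0.422 0.449] [0.032 0.141]
0.14 190 [0.422 0.449] [0.028 0.146]
0.15 188 [0.419 0.446] [0.03  0.143]
0.16 162 [0.42  0.447] [0.056 0.126]
0.17 93 [0.427 0.447] [0.084 0.123]
0.18 139 [0.402 0.462] [0.087 0.121]
0.19 218 [0.402 0.466] [0.085 0.121]
0.2 222 [0.402 0.465] [0.085 0.12 ]
0.21 231 [0.402 0.465] [0.079 0.121]
0.22 284 [0.402 0.469] [0.072 0.12 ]
0.23 201 [0.407 0.462] [0.082 0.115]
0.24 194 [0.405 0.464] [0.083 0.118]
t 5.02 pos [0.4389 0.0822 0.068 ] xyz [-0.1123  0.0081 -0.0266] ang [ 0.08  5.   -0.04] F [ 0.2 -0.1 -0.6] gap 0.016
```

View pics/s3.png

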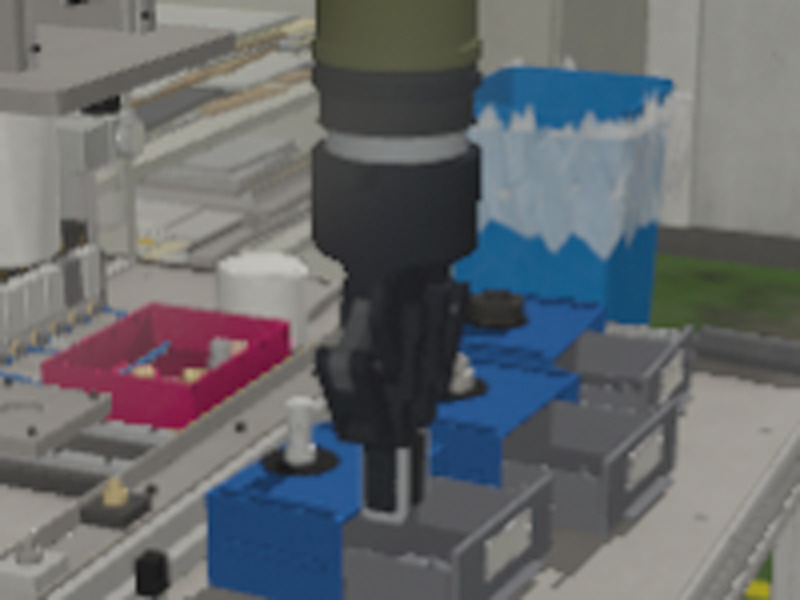

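```bash
python3 -m pendant '{"xyz":[[-0.015,0,-0.004],[-0.035,0,-0.008],[-0.055,0,-0.013],[-0.075,0,-0.018],[-0.095,0.004,-0.023],[-0.108,0.008,-0.026],[-0.112,0.008,-0.0265],[-0.112,0.008,-0.0265]],"angular":[[0,1,0],[0,2,0],[0,3,0],[0,4,0],[0,5,0],[0,5,0],[0,5,0],[0,5,0]],"fingers":[0.005,0.005,0.005,0.005,0.005,0.005,0.005,0.005]}' 40
python3 look.py wrist w4
python3 - <<'E'
from h import *
goal([.466,-.030,-.021],-4.8)
E
```

```text
t: 5.68
tcp_pos: [0.4647, -0.0303, 0.0588]
tcp_rot: [-1.248, -1.145, 1.147]
force: [-0.1, -1.2, -0.5]
finger_gap: 0.0157
t 5.73 pos [ 0.4647 -0.0296  0.0591] xyz [-0.0003  0.0801 -0.0014] ang [-0.05 -0.04 -0.01] F [1.  0.1 0.4] gap 0.0162
```

View pics/w4.png

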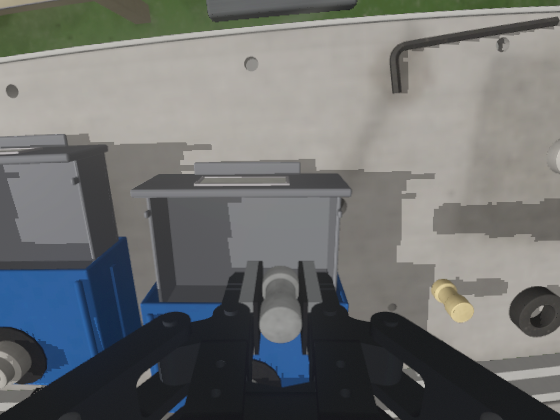

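Run:
```python
from h import *
z=np.load("pics/w4.npz");c={k:z[k] for k in ["mtx","distortion","rvec","tvec"]};P=cloud(c,z["d"])
for v in (215,230,245):
    print(v,[(u,)+tuple(P[v,u].round(3).tolist()) for u in range(142,176,4)],[(u,)+tuple(P[v,u].round(3).tolist()) for u in range(318,350,4)])
for u in (200,240): print([(v,)+tuple(P[v,u].round(3).tolist()) for v in range(160,312,8)])
```

```text
215 [(142, 0.454, -0.128, 0.0), (146, 0.441, -0.106, 0.046), (150, 0.443, -0.106, 0.041), (154, 0.445, -0.106, 0.035), (158, 0.447, -0.106, 0.027), (162, 0.449, -0.106, 0.02), (166, 0.452, -0.107, 0.012), (170, 0.453, -0.106, 0.008), (174, 0.453, -0.103, 0.008)] [(318, 0.462, -0.004, 0.008), (322, 0.463, -0.001, 0.007), (326, 0.463, 0.001, 0.007), (330, 0.461, 0.003, 0.012), (334, 0.455, 0.003, 0.033), (338, 0.451, 0.004, 0.045), (342, 0.466, 0.013, 0.001), (346, 0.466, 0.016, 0.0)]
230 [(142, 0.465, -0.131, 0.0), (146, 0.465, -0.128, 0.001), (150, 0.453, -0.108, 0.039), (154, 0.454, -0.107, 0.037), (158, 0.456, -0.107, 0.03), (162, 0.459, -0.107, 0.023), (166, 0.461, -0.107, 0.015), (170, 0.464, -0.108, 0.008), (174, 0.464, -0.105, 0.008)] [(318, 0.473, -0.005, 0.007), (322, 0.474, -0.002, 0.007), (326, 0.473, 0.001, 0.008), (330, 0.471, 0.003, 0.015), (334, 0.464, 0.003, 0.035), (338, 0.462, 0.005, 0.039), (342, 0.477, 0.013, 0.001), (346, 0.478, 0.016, -0.0)]
245 [(142, 0.476, -0.133, 0.001), (146, 0.477, -0.13, 0.001), (150, 0.477, -0.127, 0.001), (154, 0.463, -0.108, 0.039), (15
[... 754 characters left out ...]
 0.007), (272, 0.498, -0.092, 0.008), (280, 0.504, -0.092, 0.008), (288, 0.508, -0.092, 0.013), (296, 0.508, -0.09, 0.024), (304, 0.496, -0.081, 0.055)]
[(160, 0.421, -0.054, 0.001), (168, 0.425, -0.053, 0.009), (176, 0.428, -0.052, 0.021), (184, 0.428, -0.05, 0.043), (192, 0.431, -0.049, 0.051), (200, 0.447, -0.056, 0.008), (208, 0.452, -0.057, 0.009), (216, 0.458, -0.058, 0.007), (224, 0.464, -0.058, 0.007), (232, 0.47, -0.059, 0.007), (240, 0.476, -0.06, 0.008), (248, 0.482, -0.06, 0.007), (256, 0.488, -0.061, 0.007), (264, 0.494, -0.062, 0.008), (272, 0.456, -0.047, 0.099), (280, 0.455, -0.046, 0.107), (288, 0.455, -0.045, 0.113), (296, 0.452, -0.044, 0.126), (304, 0.451, -0.043, 0.133)]
```

```bash
python3 -m pendant '{"xyz":[[0,0.01,0],[0,0.03,0],[0,0.05,0],[0,0.07,0],[0,0.08,0],[0,0.081,0],[0,0.081,0],[0,0.081,0]],"angular":[[0,0,0],[0,0,0],[0,0,0],[0,0,0],[0,0,0],[0,0,0],[0,0,0],[0,0,0]],"fingers":[0.005,0.005,0.005,0.005,0.005,0.005,0.005,0.005]}' 40
python3 -m pendant '{"xyz":[[0,0,0],[0,0,0],[0,0,0],[0,-0.01,0],[0,-0.03,0],[0,-0.05,0],[0,-0.07,0],[0,-0.09,0]],"angular":[[0,0,0],[0,0,0],[0,0,0],[0,0,0],[0,0,0],[0,0,0],[0,0,0],[0,0,0]],"fingers":[0.02,0.026,0.026,0.026,0.026,0.026,0.026,0.026]}' 40
python3 look.py wrist w5
python3 - <<'E'
from h import *
goal([.531,.0875,.06],0)
E
```

```text
t: 6.4
tcp_pos: [0.465, -0.029, -0.0213]
tcp_rot: [-1.247, -1.147, 1.148]
force: [1.3, 0.5, -0.1]
finger_gap: 0.0156
t: 7.07
tcp_pos: [0.4651, -0.029, 0.07]
tcp_rot: [-1.248, -1.147, 1.147]
force: [1.3, -0.1, 0.1]
finger_gap: 0.026
t 7.12 pos [ 0.4679 -0.0292  0.0736] xyz [ 0.1216  0.0139 -0.053 ] ang [ 0.36 -4.8  -0.01] F [-0.1 -0.8  1.4] gap 0.0261
```

View pics/w5.png

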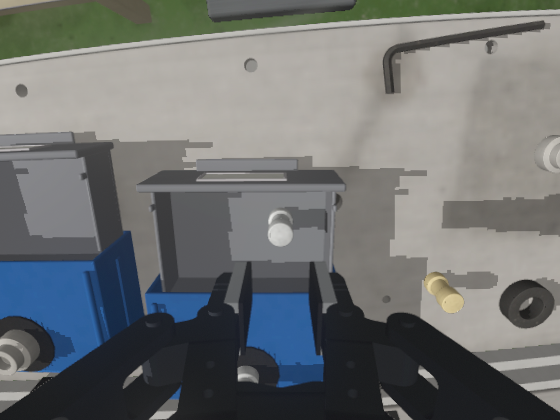

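```bash
python3 -m pendant '{"xyz":[[0.015,0,-0.006],[0.035,0,-0.015],[0.055,0.002,-0.024],[0.075,0.005,-0.033],[0.095,0.01,-0.042],[0.112,0.014,-0.05],[0.1216,0.014,-0.053],[0.1216,0.014,-0.053]],"angular":[[0,-1,0],[0,-2,0],[0,-3,0],[0,-4,0],[0,-4.8,0],[0,-4.8,0],[0,-4.8,0],[0,-4.8,0]],"fingers":[0.03,0.045,0.045,0.045,0.045,0.045,0.045,0.045]}' 40
python3 look.py wrist w6
python3 - <<'E'
from h import *
z=np.load("pics/w6.npz");c={k:z[k] for k in ["mtx","distortion","rvec","tvec"]}
print(proj(c,[[.531,.0875,.034],[.531,.0875,.0]]))
goal([.531,.0875,-.032],0)
E
```

```text
t: 7.78
tcp_pos: [0.532, 0.0891, 0.06]
tcp_rot: [-1.213, -1.216, 1.207]
force: [-0.2, 0.4, 0.3]
finger_gap: 0.0451
[[277.66844866 232.94980779]
 [278.00912817 215.87038058]]
t 7.83 pos [0.5311 0.0879 0.06  ] xyz [-0.0003  0.092   0.0006] ang [ 0.36  0.07 -0.04] F [-0.3 -0.2 -0. ] gap 0.0452
```

View pics/w6.png

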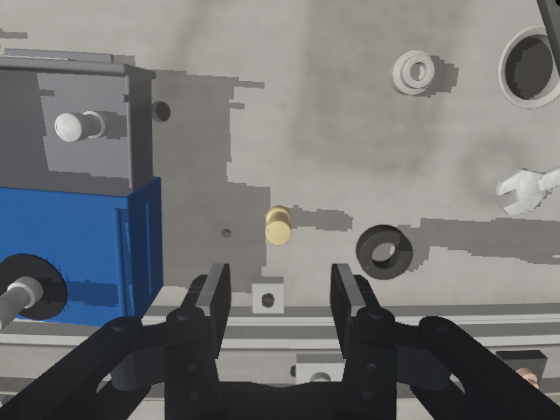

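```bash
python3 -m pendant '{"xyz":[[0,0.02,0],[0,0.045,0],[0,0.07,0],[0,0.085,0],[0,0.092,0],[0,0.092,0],[0,0.092,0],[0,0.092,0]],"angular":[[0,0,0],[0,0,0],[0,0,0],[0,0,0],[0,0,0],[0,0,0],[0,0,0],[0,0,0]],"fingers":[0.045,0.045,0.045,0.045,0.045,0.035,0.02,0.005]}' 40
python3 -m pendant '{"xyz":[[0,0,0],[0,0,0],[0,0,0],[0,-0.02,0],[0,-0.045,0],[0,-0.07,0],[0,-0.09,0],[0,-0.095,0]],"angular":[[0,0,0],[0,0,0],[0,0,0],[0,0,0],[0,0,0],[0,0,0],[0,0,0],[0,0,0]],"fingers":[0.005,0.005,0.005,0.005,0.005,0.005,0.005,0.005]}' 40
python3 - <<'E'
from h import *
goal([.461,-.074,.065],-4.8)
E
```

```text
t: 8.5
tcp_pos: [0.5326, 0.0875, -0.0307]
tcp_rot: [-1.215, -1.216, 1.206]
force: [0.5, 0.3, 0.0]
finger_gap: 0.0158
t: 9.17
tcp_pos: [0.5346, 0.0881, 0.068]
tcp_rot: [-1.219, -1.221, 1.203]
force: [0.5, 0.5, -0.1]
finger_gap: 0.0159
t 9.17 pos [0.5346 0.0881 0.068 ] xyz [-0.162   0.0019  0.0737] ang [0.84 4.85 0.06] F [ 0.5  0.5 -0.1] gap 0.0159
```

```bash
python3 -m pendant '{"xyz":[[-0.01,0,0.005],[-0.035,0,0.016],[-0.06,0,0.028],[-0.085,0,0.039],[-0.11,0,0.05],[-0.135,0,0.062],[-0.155,0,0.072],[-0.162,0,0.074]],"angular":[[0,1,0],[0,2,0],[0,3,0],[0.4,4,0],[0.8,4.8,0],[0.8,4.8,0],[0.8,4.8,0],[0.8,4.8,0]],"fingers":[0.005,0.005,0.005,0.005,0.005,0.005,0.005,0.005]}' 40
python3 - <<'E'
from h import *
goal([.461,-.074,-.021],-4.8)
E
```

```text
t: 9.83
tcp_pos: [0.4568, -0.0763, 0.0654]
tcp_rot: [-1.246, -1.142, 1.147]
force: [-0.5, 0.1, -0.8]
finger_gap: 0.0162
t 9.83 pos [ 0.4568 -0.0763  0.0654] xyz [ 0.0027  0.0864 -0.0044] ang [-0.22 -0.17  0.  ] F [-0.5  0.1 -0.8] gap 0.0162
```

```bash
python3 -m pendant '{"xyz":[[0.002,0,-0.003],[0.0025,0.02,-0.004],[0.0025,0.04,-0.004],[0.0025,0.06,-0.004],[0.0025,0.08,-0.004],[0.0025,0.087,-0.004],[0.0025,0.087,-0.004],[0.0025,0.087,-0.004]],"angular":[[0,0,0],[0,0,0],[0,0,0],[0,0,0],[0,0,0],[0,0,0],[0,0,0],[0,0,0]],"fingers":[0.005,0.005,0.005,0.005,0.005,0.005,0.005,0.005]}' 40
python3 -m pendant '{"xyz":[[0,0,0],[0,0,0],[0,0,0],[0,-0.01,0],[0,-0.03,0],[0,-0.05,0],[0,-0.07,0],[0,-0.09,0]],"angular":[[0,0,0],[0,0,0],[0,0,0],[0,0,0],[0,0,0],[0,0,0],[0,0,0],[0,0,0]],"fingers":[0.02,0.026,0.026,0.026,0.026,0.026,0.026,0.026]}' 40
python3 look.py wrist w7
python3 - <<'E'
from h import *
goal([.436,.170,.04],0)
E
```

```text
t: 10.5
tcp_pos: [0.4608, -0.0734, -0.022]
tcp_rot: [-1.245, -1.143, 1.147]
force: [0.1, 0.9, 0.2]
finger_gap: 0.0158
t: 11.17
tcp_pos: [0.4611, -0.0734, 0.0692]
tcp_rot: [-1.245, -1.143, 1.147]
force: [-0.5, 0.4, -0.2]
finger_gap: 0.0257
t 11.22 pos [ 0.464  -0.0739  0.0728] xyz [0.2406 0.0327 0.0489] ang [ 0.11 -4.93 -0.  ] F [1.2 0.  2. ] gap 0.0258
```

View pics/w7.png

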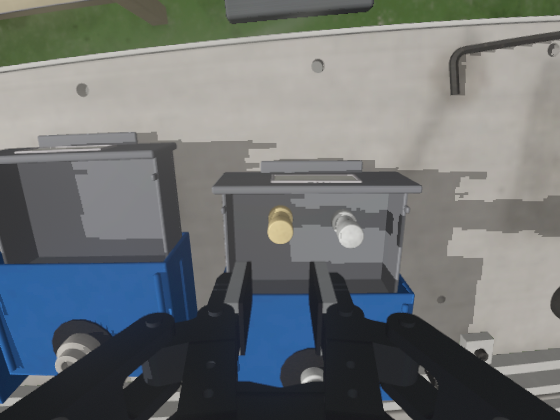

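Both fittings are standing in their bay, brass at (280,225) and plain at (349,230). The bush is next.

```bash
python3 -m pendant '{"xyz":[[0.02,0,0.004],[0.055,0,0.011],[0.09,0,0.018],[0.125,0,0.025],[0.16,0.005,0.032],[0.195,0.015,0.04],[0.225,0.025,0.046],[0.24,0.032,0.049]],"angular":[[0,-1,0],[0,-2,0],[0,-3,0],[0,-4,0],[0,-4.8,0],[0,-4.8,0],[0,-4.8,0],[0,-4.8,0]],"fingers":[0.03,0.045,0.055,0.055,0.055,0.055,0.055,0.055]}' 40
python3 look.py wrist w8
python3 - <<'E'
from h import *
z=np.load("pics/w8.npz");c={k:z[k] for k in ["mtx","distortion","rvec","tvec"]}
print(proj(c,[[.436,.1703,.018]]))
P=cloud(c,z["d"]);m=(np.abs(P[...,2]-.018)<.004)&(np.hypot(P[...,0]-.436,P[...,1]-.17)<.025);Q=P[m];print(len(Q),Q.mean(0),Q.min(0),Q.max(0))
goal([.436,.170,-.036],0)
E
```

```text
t: 11.88
tcp_pos: [0.4354, 0.1727, 0.0404]
tcp_rot: [-1.21, -1.212, 1.207]
force: [0.2, -0.4, 0.0]
finger_gap: 0.0547
[[276.2288728 237.6051142]]
603 [0.43453509 0.1707675  0.01792931] [0.42572735 0.16157977 0.01402126] [0.44439656 0.1800339  0.0202408 ]
t 11.93 pos [0.4348 0.1737 0.0394] xyz [-0.0039  0.0754 -0.0012] ang [0.05 0.13 0.13] F [-0.3  1.9 -0.5] gap 0.0549
```

View pics/w8.png

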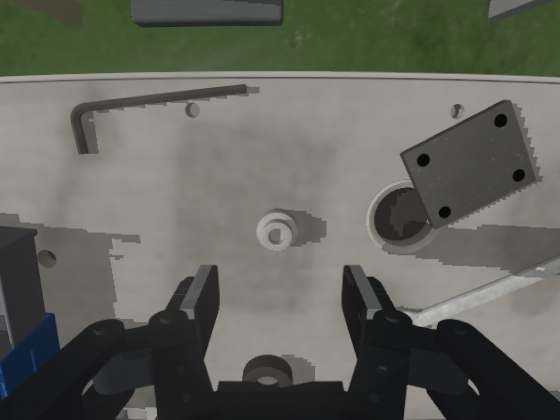

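```bash
python3 -m pendant '{"xyz":[[-0.002,0.015,0],[-0.003,0.035,0],[-0.003,0.055,0],[-0.003,0.068,0],[-0.003,0.0745,0],[-0.003,0.0745,0],[-0.003,0.0745,0],[-0.003,0.0745,0]],"angular":[[0,0,0],[0,0,0],[0,0,0],[0,0,0],[0,0,0],[0,0,0],[0,0,0],[0,0,0]],"fingers":[0.055,0.055,0.055,0.055,0.055,0.045,0.03,0.02]}' 50
python3 -m pendant '{"xyz":[[0,0,0],[0,0,0],[0,0,0],[0,0,0],[0,-0.02,0],[0,-0.045,0],[0,-0.07,0],[0,-0.095,0]],"angular":[[0,0,0],[0,0,0],[0,0,0],[0,0,0],[0,0,0],[0,0,0],[0,0,0],[0,0,0]],"fingers":[0.005,0.005,0.005,0.005,0.005,0.005,0.005,0.005]}' 50
python3 look.py wrist w9
python3 - <<'E'
from h import *
goal([.436,-.2,.065],-3.1)
E
```

```text
t: 12.6
tcp_pos: [0.4364, 0.1703, -0.0332]
tcp_rot: [-1.21, -1.214, 1.208]
force: [-1.3, -2.7, 9.5]
finger_gap: 0.0229
t: 13.27
tcp_pos: [0.4353, 0.1699, 0.0624]
tcp_rot: [-1.21, -1.213, 1.209]
force: [1.2, -0.1, -1.1]
finger_gap: 0.023
t 13.32 pos [0.4388 0.1713 0.067 ] xyz [-0.3713  0.0005  0.0034] ang [0.56 3.19 0.23] F [0.8 1.  2.1] gap 0.0229
```

View pics/w9.png

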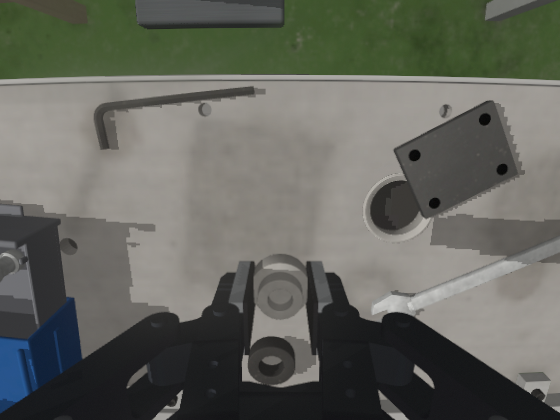

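```bash
python3 -m pendant '{"xyz":[[-0.012,0,0],[-0.04,0,0],[-0.07,0,0],[-0.1,0,0.001],[-0.13,0,0.002],[-0.16,0,0.003],[-0.19,0,0.003],[-0.21,0,0.003]],"angular":[[0,0,0],[0,1,0],[0,2,0],[0,3,0],[0,3.2,0],[0,3.2,0],[0,3.2,0],[0,3.2,0]],"fingers":[0.005,0.005,0.005,0.005,0.005,0.005,0.005,0.005]}' 50
python3 - <<'E'
from h import *
goal([.434,-.2025,.065],-3.1)
E
```

```text
t: 13.98
tcp_pos: [0.4345, -0.0415, 0.0653]
tcp_rot: [-1.239, -1.175, 1.162]
force: [0.5, -0.3, 0.5]
finger_gap: 0.0231
t 13.98 pos [ 0.4345 -0.0415  0.0653] xyz [-1.607e-01 -1.000e-04 -8.500e-03] ang [ 0.44 -0.11  0.18] F [ 0.5 -0.3  0.5] gap 0.0231
```

```bash
python3 -m pendant '{"xyz":[[-0.02,0,-0.001],[-0.045,0,-0.002],[-0.07,0,-0.003],[-0.095,0,-0.005],[-0.12,0,-0.006],[-0.14,0,-0.007],[-0.155,0,-0.008],[-0.161,0,-0.0085]],"angular":[[0,0,0],[0,0,0],[0,0,0],[0,0,0],[0,0,0],[0,0,0],[0,0,0],[0,0,0]],"fingers":[0.005,0.005,0.005,0.005,0.005,0.005,0.005,0.005]}' 50
python3 - <<'E'
from h import *
goal([.434,-.2025,-.022],-3.1)
E
```

```text
t: 14.65
tcp_pos: [0.433, -0.2049, 0.064]
tcp_rot: [-1.239, -1.172, 1.161]
force: [0.3, -0.2, -1.0]
finger_gap: 0.0228
t 14.65 pos [ 0.433  -0.2049  0.064 ] xyz [ 0.0023  0.086  -0.0003] ang [ 0.37 -0.27  0.16] F [ 0.3 -0.2 -1. ] gap 0.0228
```

```bash
python3 -m pendant '{"xyz":[[0.002,0,-0.001],[0.002,0.02,-0.001],[0.002,0.04,-0.001],[0.002,0.06,-0.001],[0.002,0.08,-0.001],[0.002,0.086,-0.001],[0.002,0.086,-0.001],[0.002,0.086,-0.001]],"angular":[[0,0,0],[0,0,0],[0,0,0],[0,0,0],[0,0,0],[0,0,0],[0,0,0],[0,0,0]],"fingers":[0.005,0.005,0.005,0.005,0.005,0.005,0.005,0.005]}' 50
python3 -m pendant '{"xyz":[[0,0,0],[0,0,0],[0,0,0],[0,-0.01,0],[0,-0.03,0],[0,-0.05,0],[0,-0.07,0],[0,-0.09,0]],"angular":[[0,0,0],[0,0,0],[0,0,0],[0,0,0],[0,0,0],[0,0,0],[0,0,0],[0,0,0]],"fingers":[0.03,0.038,0.038,0.038,0.038,0.038,0.038,0.038]}' 50
python3 look.py wrist w10
python3 - <<'E'
from h import *
goal([.45,.08,.07],0); goal([.5555,.163,.03],0)
E
```

```text
t: 15.32
tcp_pos: [0.4343, -0.2021, -0.022]
tcp_rot: [-1.238, -1.172, 1.161]
force: [-0.1, -0.6, -0.8]
finger_gap: 0.0231
t: 15.98
tcp_pos: [0.434, -0.2025, 0.0696]
tcp_rot: [-1.239, -1.172, 1.161]
force: [0.4, -0.2, -1.0]
finger_gap: 0.0377
t 16.03 pos [ 0.4366 -0.2038  0.0733] xyz [0.284  0.0034 0.0032] ang [ 0.71 -3.33  0.01] F [ 1.3 -0.5  2. ] gap 0.0379
t 16.03 pos [ 0.4366 -0.2038  0.0733] xyz [ 0.373   0.0447 -0.0968] ang [ 0.71 -3.33  0.01] F [ 1.3 -0.5  2. ] gap 0.0379
```

View pics/w10.png

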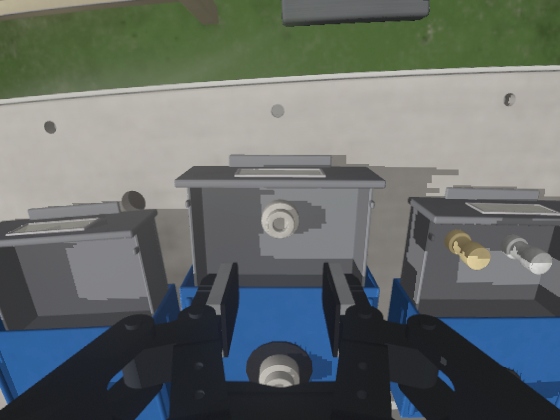

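```bash
python3 -m pendant '{"xyz":[[0.02,0,0],[0.055,0,0],[0.095,0,0],[0.135,0,0],[0.175,0,0],[0.215,0,0.001],[0.255,0,0.002],[0.284,0,0.003]],"angular":[[0,-1,0],[0,-2,0],[0,-3,0],[0,-3.3,0],[0,-3.3,0],[0,-3.3,0],[0,-3.3,0],[0,-3.3,0]],"fingers":[0.038,0.038,0.045,0.06,0.065,0.065,0.065,0.065]}' 50
python3 - <<'E'
from h import *
goal([.5555,.163,.03],0)
E
```

```text
t: 16.7
tcp_pos: [0.4505, 0.0829, 0.0742]
tcp_rot: [-1.218, -1.221, 1.202]
force: [0.2, 0.2, 0.2]
finger_gap: 0.0647
t 16.7 pos [0.4505 0.0829 0.0742] xyz [ 0.0799  0.0458 -0.1044] ang [0.82 0.06 0.06] F [0.2 0.2 0.2] gap 0.0647
```

```bash
python3 -m pendant '{"xyz":[[0.012,0.005,-0.015],[0.03,0.015,-0.035],[0.045,0.025,-0.057],[0.06,0.035,-0.08],[0.075,0.042,-0.097],[0.08,0.045,-0.104],[0.08,0.045,-0.104],[0.08,0.045,-0.104]],"angular":[[0.8,0,0],[0.8,0,0],[0.8,0,0],[0.8,0,0],[0.8,0,0],[0.8,0,0],[0.8,0,0],[0.8,0,0]],"fingers":[0.065,0.065,0.065,0.065,0.065,0.065,0.065,0.065]}' 60
python3 look.py wrist w11
python3 - <<'E'
from h import *
z=np.load("pics/w11.npz");c={k:z[k] for k in ["mtx","distortion","rvec","tvec"]}
P=cloud(c,z["d"]);m=(np.abs(P[...,2]-.014)<.003)&(np.hypot(P[...,0]-.5555,P[...,1]-.163)<.03);Q=P[m];print(len(Q),Q.mean(0),Q.min(0),Q.max(0))
goal([.5555,.163,-.034],0)
E
```

```text
t: 17.37
tcp_pos: [0.5544, 0.1627, 0.0308]
tcp_rot: [-1.208, -1.21, 1.21]
force: [-0.1, -0.8, 0.4]
finger_gap: 0.0649
2276 [0.55454032 0.1631621  0.0143752 ] [0.53634781 0.14460107 0.01101275] [0.57404825 0.18177571 0.01620806]
t 17.42 pos [0.5539 0.1623 0.031 ] xyz [ 0.0007  0.065  -0.0017] ang [-0.05  0.04  0.02] F [-0.7 -0.2  0. ] gap 0.0649
```

View pics/w11.png

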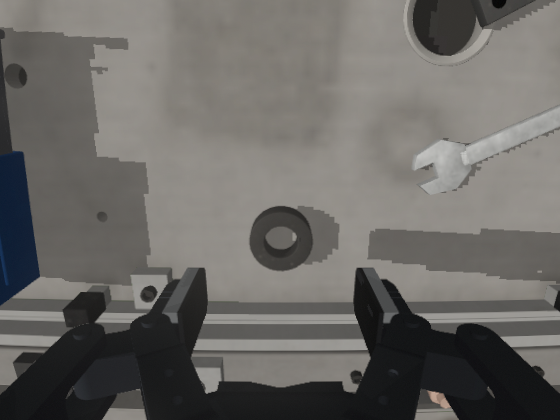

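Run:
```python
from h import *
z=np.load("pics/w11.npz");c={k:z[k] for k in ["mtx","distortion","rvec","tvec"]};P=cloud(c,z["d"])
for u,v in [(150,268),(150,272),(150,278),(168,275),(140,300),(85,300),(250,306),(250,330)]: print(u,v,P[v,u].round(3))
```

```text
150 268 [0.579 0.078 0.003]
150 272 [0.578 0.08  0.009]
150 278 [0.581 0.081 0.012]
168 275 [0.581 0.091 0.008]
140 300 [0.597 0.073 0.012]
85 300 [0.59  0.044 0.024]
250 306 [0.604 0.143 0.007]
250 330 [0.604 0.145 0.033]
```

```bash
python3 -m pendant '{"xyz":[[0.0005,0.015,-0.0015],[0.0005,0.03,-0.0015],[0.0005,0.045,-0.0015],[0.0005,0.058,-0.0015],[0.0005,0.066,-0.0015],[0.0005,0.066,-0.0015],[0.0005,0.066,-0.0015],[0.0005,0.066,-0.0015]],"angular":[[0,0,0],[0,0,0],[0,0,0],[0,0,0],[0,0,0],[0,0,0],[0,0,0],[0,0,0]],"fingers":[0.065,0.065,0.065,0.065,0.055,0.045,0.03,0.02]}' 60
python3 -m pendant '{"xyz":[[0,0,0],[0,0,0],[0,0,0],[0,-0.01,0],[0,-0.03,0],[0,-0.055,0],[0,-0.08,0],[0,-0.1,0]],"angular":[[0,0,0],[0,0,0],[0,0,0],[0,0,0],[0,0,0],[0,0,0],[0,0,0],[0,0,0]],"fingers":[0.02,0.02,0.02,0.02,0.02,0.02,0.02,0.02]}' 60
python3 look.py wrist w12
python3 - <<'E'
from h import *
goal([.45,0.0,.08],0)
E
```

```text
t: 18.08
tcp_pos: [0.5556, 0.1626, -0.0338]
tcp_rot: [-1.209, -1.21, 1.209]
force: [0.4, 0.6, -0.5]
finger_gap: 0.0352
t: 18.75
tcp_pos: [0.5561, 0.1627, 0.0687]
tcp_rot: [-1.21, -1.211, 1.208]
force: [0.4, 0.4, -1.4]
finger_gap: 0.0354
t 18.8 pos [0.5588 0.1635 0.0726] xyz [-0.1634 -0.0088  0.1088] ang [0.46 0.03 0.16] F [0.8 0.3 2.1] gap 0.0351
```

View pics/w12.png

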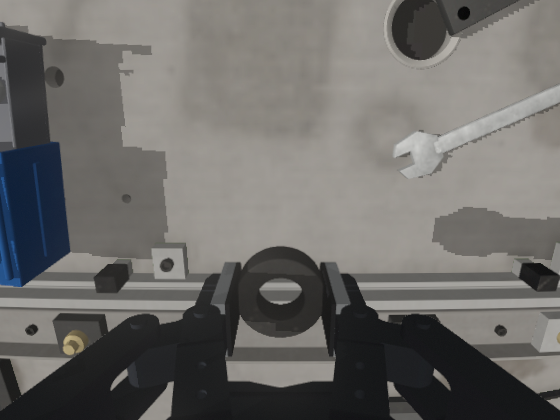

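```bash
python3 -m pendant '{"xyz":[[-0.01,-0.002,0.012],[-0.03,-0.006,0.03],[-0.055,-0.009,0.05],[-0.08,-0.009,0.07],[-0.105,-0.009,0.09],[-0.13,-0.009,0.105],[-0.155,-0.009,0.109],[-0.18,-0.009,0.109]],"angular":[[0,0,0],[0,0,0],[0,0,0],[0,0,0],[0,0,0],[0,0,0],[0,0,0],[0,0,0]],"fingers":[0.02,0.02,0.02,0.02,0.02,0.02,0.02,0.02]}' 60
python3 -m pendant '{"xyz":[[-0.03,0,0],[-0.06,0,0],[-0.09,0,0],[-0.12,0,0],[-0.15,0,0],[-0.18,0,0],[-0.21,0,0],[-0.23,0,0]],"angular":[[0,0,0],[0,0,0],[0,0,0],[0,0,0],[0,0,0],[0,0,0],[0,0,0],[0,0,0]],"fingers":[0.02,0.02,0.02,0.02,0.02,0.02,0.02,0.02]}' 60
python3 - <<'E'
from h import *
goal([.46,-.35,.07],.7)
E
```

```text
t: 19.47
tcp_pos: [0.4476, -0.0174, 0.0807]
tcp_rot: [-1.212, -1.217, 1.204]
force: [1.0, -0.1, -1.0]
finger_gap: 0.0354
t: 20.13
tcp_pos: [0.4481, -0.2502, 0.0807]
tcp_rot: [-1.215, -1.215, 1.204]
force: [1.1, -0.2, -1.5]
finger_gap: 0.0353
t 20.13 pos [ 0.4481 -0.2502  0.0807] xyz [-0.0998  0.0107 -0.0119] ang [ 0.47 -0.73  0.07] F [ 1.1 -0.2 -1.5] gap 0.0353
```

```bash
python3 -m pendant '{"xyz":[[-0.02,0,-0.002],[-0.045,0,-0.005],[-0.07,0.004,-0.008],[-0.09,0.008,-0.011],[-0.1,0.01,-0.012],[-0.1,0.01,-0.012],[-0.1,0.01,-0.012],[-0.1,0.01,-0.012]],"angular":[[0,0,0],[0.4,-0.7,0],[0.4,-0.7,0],[0.4,-0.7,0],[0.4,-0.7,0],[0.4,-0.7,0],[0.4,-0.7,0],[0.4,-0.7,0]],"fingers":[0.02,0.02,0.02,0.02,0.02,0.02,0.02,0.02]}' 60
python3 look.py wrist w13
python3 - <<'E'
from h import *
z=np.load("pics/w13.npz");c={k:z[k] for k in ["mtx","distortion","rvec","tvec"]};P=cloud(c,z["d"])
m=(np.abs(P[...,2]-.0075)<.003)&(P[...,0]>.43)&(P[...,0]<.475)&(np.abs(P[...,1]+.35)<.08);Q=P[m];print(len(Q),Q.min(0),Q.max(0))
goal([.46,-.35,-.021],.7)
E
```

```text
t: 20.8
tcp_pos: [0.4596, -0.3489, 0.0708]
tcp_rot: [-1.202, -1.22, 1.216]
force: [-1.1, 0.1, 0.0]
finger_gap: 0.0353
7202 [ 0.43826569 -0.4072493   0.00494909] [ 0.47498236 -0.29659874  0.01039414]
t 20.85 pos [ 0.4597 -0.3488  0.0709] xyz [-0.0014  0.0919 -0.0002] ang [0.04 0.03 0.13] F [-0.1 -0.1 -0.8] gap 0.0348
```

View pics/w13.png

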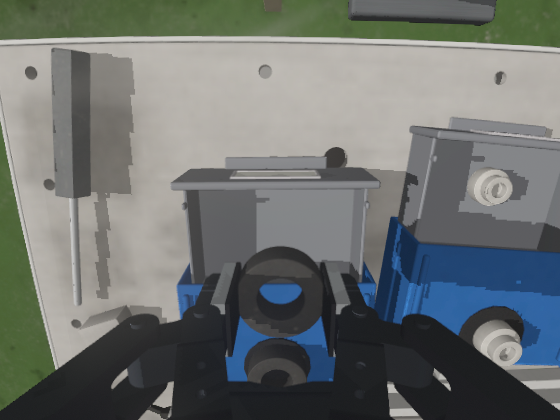

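```bash
python3 -m pendant '{"xyz":[[-0.002,0.005,0],[-0.003,0.025,0],[-0.003,0.045,0],[-0.003,0.065,0],[-0.003,0.083,0],[-0.003,0.093,0],[-0.003,0.093,0],[-0.003,0.093,0]],"angular":[[0,0,0],[0,0,0],[0,0,0],[0,0,0],[0,0,0],[0,0,0],[0,0,0],[0,0,0]],"fingers":[0.02,0.02,0.02,0.02,0.02,0.02,0.02,0.02]}' 60
python3 -m pendant '{"xyz":[[0,0,0],[0,0,0],[0,0,0],[0,-0.01,0],[0,-0.03,0],[0,-0.05,0],[0,-0.07,0],[0,-0.1,0]],"angular":[[0,0,0],[0,0,0],[0,0,0],[0,0,0],[0,0,0],[0,0,0],[0,0,0],[0,0,0]],"fingers":[0.045,0.05,0.05,0.05,0.05,0.05,0.05,0.05]}' 60
python3 look.py wrist w14
python3 - <<'E'
from h import *
z=np.load("pics/w14.npz");c={k:z[k] for k in ["mtx","distortion","rvec","tvec"]};P=cloud(c,z["d"])
for x0,y0 in [(.427,-.35),(.4,-.2)]:
  for dy in (-.045,0,.045):
    m=(P[...,2]>.044)&(P[...,2]<.054)&(np.abs(P[...,1]-y0-dy)<.008)&(np.abs(P[...,0]-x0)<.02);Q=P[m];print(x0,dy,len(Q),np.percentile(Q[:,0],[2,50,98]).round(4) if len(Q) else '')
goal([.40,-.352,.07],.7)
E
```

```text
t: 21.52
tcp_pos: [0.4596, -0.3509, -0.0222]
tcp_rot: [-1.201, -1.22, 1.217]
force: [-0.7, 0.0, -1.2]
finger_gap: 0.035
t: 22.18
tcp_pos: [0.4585, -0.3504, 0.0783]
tcp_rot: [-1.198, -1.219, 1.217]
force: [1.0, 0.3, -1.0]
finger_gap: 0.0501
0.427 -0.045 265 [0.4251 0.4268 0.4297]
0.427 0 284 [0.4231 0.426  0.4292]
0.427 0.045 263 [0.4234 0.4251 0.428 ]
0.4 -0.045 237 [0.3947 0.3971 0.3999]
0.4 0 225 [0.3971 0.3999 0.4027]
0.4 0.045 0 
t 22.23 pos [ 0.4622 -0.3533  0.0855] xyz [0.0022 0.015  0.0623] ang [ 0.39  0.06 -0.14] F [ 0.8 -0.8  3. ] gap 0.0502
```

View pics/w14.png

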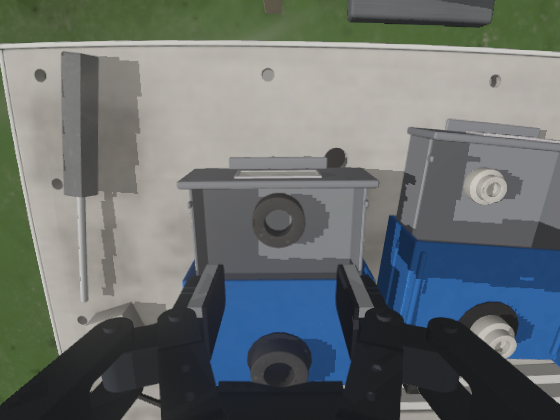

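```bash
python3 -m pendant '{"xyz":[[0.001,0,0.01],[0.002,0,0.03],[0.002,0,0.05],[0.002,0,0.07],[0.002,0.02,0.075],[0.002,0.05,0.075],[0.002,0.08,0.075],[0.002,0.091,0.075]],"angular":[[0,0,0],[0,0,0],[0,0,0],[0,0,0],[0,0,0],[0,0,0],[0,0,0],[0,0,0]],"fingers":[0.04,0.02,0,0,0,0,0,0]}' 40
python3 - <<'E'
from h import *
goal([.455,-.352,-.006],.7)
E
```

```text
t: 22.9
tcp_pos: [0.3847, -0.3504, -0.0089]
tcp_rot: [-1.205, -1.221, 1.216]
force: [-0.5, 0.1, -0.3]
finger_gap: 0.0002
t 22.9 pos [ 0.3847 -0.3504 -0.0089] xyz [-0.0024 -0.0027 -0.0703] ang [0.16 0.01 0.05] F [-0.5  0.1 -0.3] gap 0.0002
```

```bash
python3 -m pendant '{"xyz":[[-0.002,-0.003,-0.008],[-0.002,-0.003,-0.017],[-0.002,-0.003,-0.027],[-0.002,-0.003,-0.037],[-0.002,-0.003,-0.047],[-0.002,-0.003,-0.057],[-0.002,-0.003,-0.067],[-0.002,-0.003,-0.072]],"angular":[[0,0,0],[0,0,0],[0,0,0],[0,0,0],[0,0,0],[0,0,0],[0,0,0],[0,0,0]],"fingers":[0,0,0,0,0,0,0,0]}' 40
python3 look.py wrist w15
python3 - <<'E'
from h import *
goal([.47,-.352,-.006],.7)
E
```

```text
t: 23.57
tcp_pos: [0.459, -0.3518, -0.0052]
tcp_rot: [-1.206, -1.223, 1.217]
force: [-1.9, 0.5, -0.0]
finger_gap: -0.0002
t 23.62 pos [ 0.4596 -0.3518 -0.0053] xyz [-0.0003  0.0008 -0.0103] ang [0.31 0.09 0.01] F [0.8 0.9 1.3] gap 0.0
```

View pics/w15.png

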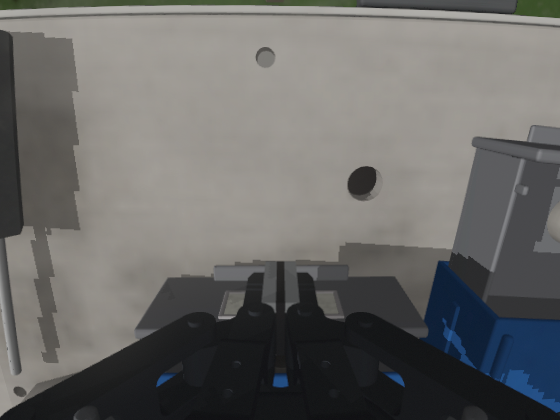

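```bash
python3 -m pendant '{"xyz":[[0,0,-0.003],[0,0,-0.006],[0,0,-0.008],[0,0,-0.01],[0,0,-0.011],[0,0,-0.012],[0,0,-0.012],[0,0,-0.012]],"angular":[[0,0,0],[0,0,0],[0,0,0],[0,0,0],[0,0,0],[0,0,0],[0,0,0],[0,0,0]],"fingers":[0,0,0,0,0,0,0,0]}' 40
python3 -m pendant '{"xyz":[[0,0,-0.001],[0,0,-0.002],[0,0,-0.003],[0,0,-0.003],[0,0,-0.003],[0,0,-0.003],[0,0,-0.003],[0,0,-0.003]],"angular":[[0,0,0],[0,0,0],[0,0,0],[0,0,0],[0,0,0],[0,0,0],[0,0,0],[0,0,0]],"fingers":[0,0,0,0,0,0,0,0]}' 40
```

```text
t: 24.28
tcp_pos: [0.4715, -0.3515, -0.0054]
tcp_rot: [-1.206, -1.224, 1.216]
force: [-0.8, -0.1, -0.8]
finger_gap: 0.0004
t: 24.95
tcp_pos: [0.4731, -0.3513, -0.0055]
tcp_rot: [-1.205, -1.222, 1.217]
force: [-5.7, -1.0, 2.5]
finger_gap: 0.0006
```

```bash
python3 -m pendant '{"xyz":[[0,0,-0.001],[0,0,-0.002],[0,0,-0.003],[0,0,-0.003],[0,0,-0.003],[0,0,-0.003],[0,0,-0.003],[0,0,-0.003]],"angular":[[0,0,0],[0,0,0],[0,0,0],[0,0,0],[0,0,0],[0,0,0],[0,0,0],[0,0,0]],"fingers":[0,0,0,0,0,0,0,0]}' 40
```

```text
t: 25.62
tcp_pos: [0.4729, -0.3513, -0.0054]
tcp_rot: [-1.201, -1.216, 1.219]
force: [-9.9, 0.0, 6.0]
finger_gap: 0.0003
```

```bash
python3 -m pendant '{"xyz":[[0,0,0.01],[0,0,0.035],[0,0,0.065],[0,0,0.095],[0,0,0.118],[0.03,0,0.122],[0.07,0,0.122],[0.11,0,0.122]],"angular":[[0,0,0],[0,0,0],[0,0,0],[0,0,0],[0,0,0],[0,1,0],[0,2,0],[0,3,0]],"fingers":[0,0,0,0,0,0,0,0]}' 40
python3 - <<'E'
from h import *
goal([.36,-.199,-.006],-3.15)
E
```

```text
t: 26.28
tcp_pos: [0.3508, -0.2431, -0.0046]
tcp_rot: [-1.232, -1.177, 1.176]
force: [1.6, 2.5, -0.5]
finger_gap: 0.0001
t 26.28 pos [ 0.3508 -0.2431 -0.0046] xyz [ 0.0445  0.0014 -0.0072] ang [ 0.11  0.6  -0.04] F [ 1.6  2.5 -0.5] gap 0.0001
```

```bash
python3 -m pendant '{"xyz":[[0.015,0,0],[0.035,0,0],[0.0445,0.001,-0.003],[0.0445,0.001,-0.007],[0.0445,0.001,-0.007],[0.0445,0.001,-0.007],[0.0445,0.001,-0.007],[0.0445,0.001,-0.007]],"angular":[[0,0.5,0],[0,0.6,0],[0,0.6,0],[0,0.6,0],[0,0.6,0],[0,0.6,0],[0,0.6,0],[0,0.6,0]],"fingers":[0,0,0,0,0,0,0,0]}' 40
python3 - <<'E'
from h import *
goal([.440,-.203,-.006],-3.15)
E
```

```text
t: 26.95
tcp_pos: [0.3601, -0.1999, -0.0056]
tcp_rot: [-1.238, -1.169, 1.167]
force: [0.0, -0.7, -0.1]
finger_gap: -0.0001
t 26.95 pos [ 0.3601 -0.1999 -0.0056] xyz [ 0.0014  0.0006 -0.0799] ang [ 0.14 -0.07 -0.05] F [ 0.  -0.7 -0.1] gap -0.0001
```

```bash
python3 -m pendant '{"xyz":[[0.001,0,-0.01],[0.001,0,-0.02],[0.001,0,-0.03],[0.001,0,-0.04],[0.001,0,-0.05],[0.001,0,-0.06],[0.001,0,-0.07],[0.001,0,-0.079]],"angular":[[0,0,0],[0,0,0],[0,0,0],[0,0,0],[0,0,0],[0,0,0],[0,0,0],[0,0,0]],"fingers":[0,0,0,0,0,0,0,0]}' 40
python3 -m pendant '{"xyz":[[0,0,-0.002],[0,0,-0.004],[0,0,-0.006],[0,0,-0.008],[0,0,-0.009],[0,0,-0.01],[0,0,-0.01],[0,0,-0.01]],"angular":[[0,0,0],[0,0,0],[0,0,0],[0,0,0],[0,0,0],[0,0,0],[0,0,0],[0,0,0]],"fingers":[0,0,0,0,0,0,0,0]}' 40
python3 -m pendant '{"xyz":[[0,0,-0.001],[0,0,-0.002],[0,0,-0.002],[0,0,-0.002],[0,0,-0.002],[0,0,-0.002],[0,0,-0.002],[0,0,-0.002]],"angular":[[0,0,0],[0,0,0],[0,0,0],[0,0,0],[0,0,0],[0,0,0],[0,0,0],[0,0,0]],"fingers":[0,0,0,0,0,0,0,0]}' 40
```

```text
t: 27.62
tcp_pos: [0.44, -0.2034, -0.0056]
tcp_rot: [-1.237, -1.169, 1.168]
force: [-3.0, -1.7, 1.9]
finger_gap: 0.0001
t: 28.28
tcp_pos: [0.4494, -0.2038, -0.0057]
tcp_rot: [-1.237, -1.168, 1.168]
force: [-2.8, -0.3, 0.5]
finger_gap: 0.0002
t: 28.95
tcp_pos: [0.4493, -0.2038, -0.0057]
tcp_rot: [-1.235, -1.165, 1.169]
force: [-6.7, -1.6, 4.4]
finger_gap: -0.0002
```

```bash
python3 -m pendant '{"xyz":[[0,0,0.01],[0,0,0.035],[0,0,0.06],[0.01,0,0.075],[0.04,0,0.075],[0.075,0,0.075],[0.11,0,0.075],[0.14,0,0.075]],"angular":[[0,0,0],[0,0,0],[0,0,0],[0,0,0],[0,1,0],[0,1.5,0],[0,1.6,0],[0,1.6,0]],"fingers":[0,0,0,0,0,0,0,0]}' 40
python3 - <<'E'
from h import *
goal([.39,-.046,-.006],-4.8)
E
```

```text
t: 29.62
tcp_pos: [0.383, -0.0579, -0.0053]
tcp_rot: [-1.248, -1.147, 1.146]
force: [0.7, -0.2, -0.2]
finger_gap: -0.0004
t 29.62 pos [ 0.383  -0.0579 -0.0053] xyz [ 0.0125  0.0007 -0.0059] ang [ 0.03 -0.08  0.02] F [ 0.7 -0.2 -0.2] gap -0.0004
```

```bash
python3 -m pendant '{"xyz":[[0.008,0,0],[0.012,0,-0.004],[0.0125,0,-0.014],[0.0125,0,-0.024],[0.0125,0,-0.034],[0.0125,0,-0.044],[0.0125,0,-0.054],[0.0125,0,-0.064]],"angular":[[0,0,0],[0,0,0],[0,0,0],[0,0,0],[0,0,0],[0,0,0],[0,0,0],[0,0,0]],"fingers":[0,0,0,0,0,0,0,0]}' 40
python3 -m pendant '{"xyz":[[0,0,-0.006],[0,0,-0.013],[0,0,-0.02],[0,0,-0.026],[0,0,-0.03],[0,0,-0.034],[0,0,-0.036],[0,0,-0.036]],"angular":[[0,0,0],[0,0,0],[0,0,0],[0,0,0],[0,0,0],[0,0,0],[0,0,0],[0,0,0]],"fingers":[0,0,0,0,0,0,0,0]}' 40
python3 -m pendant '{"xyz":[[0,0,-0.001],[0,0,-0.002],[0,0,-0.003],[0,0,-0.003],[0,0,-0.003],[0,0,-0.003],[0,0,-0.003],[0,0,-0.003]],"angular":[[0,0,0],[0,0,0],[0,0,0],[0,0,0],[0,0,0],[0,0,0],[0,0,0],[0,0,0]],"fingers":[0,0,0,0,0,0,0,0]}' 40
```

```text
t: 30.28
tcp_pos: [0.4484, -0.0518, -0.0056]
tcp_rot: [-1.248, -1.145, 1.145]
force: [-2.2, 0.0, 1.4]
finger_gap: 0.0005
t: 30.95
tcp_pos: [0.482, -0.0549, -0.0059]
tcp_rot: [-1.245, -1.142, 1.148]
force: [-5.2, -0.6, 3.2]
finger_gap: 0.0001
t: 31.62
tcp_pos: [0.4818, -0.0548, -0.0062]
tcp_rot: [-1.242, -1.138, 1.15]
force: [-7.4, -0.3, 5.6]
finger_gap: -0.0001
```

At its stop (predicted 0.482). I'll retreat clear, then check from the top.

```bash
python3 -m pendant '{"xyz":[[0,0,0.01],[0,0,0.035],[0,0,0.065],[0,0,0.095],[0,-0.02,0.11],[0,-0.05,0.12],[0.02,-0.08,0.12],[0.05,-0.11,0.12]],"angular":[[0,0,0],[0,0,0],[0,0,0],[0,0,0],[0,0,0],[0,0,0],[0,0,0],[0,0,0]],"fingers":[0,0,0,0,0,0,0,0]}' 40
python3 -m pendant '{"xyz":[[0.03,-0.01,0.01],[0.06,-0.03,0.02],[0.09,-0.05,0.03],[0.12,-0.05,0.03],[0.15,-0.05,0.03],[0.18,-0.05,0.03],[0.2,-0.05,0.03],[0.2,-0.05,0.03]],"angular":[[0,0,0],[0,0,0],[0,0,0],[0,0,0],[0,0,0],[0,0,0],[0,0,0],[0,0,0]],"fingers":[0,0,0,0,0,0,0,0]}' 40
python3 look.py top t9 230,160,210,110,3
python3 look.py wrist w16
python3 - <<'E'
from h import *
z=np.load("pics/t9.npz");c={k:z[k] for k in ["mtx","distortion","rvec","tvec"]};P=cloud(c,z["d"])
for n,cx,cy,yaw in [("fit",.5407,-.0581,-4.8),("bush",.5077,-.2063,-3.15),("col",.5313,-.3488,.74)]:
    a=np.radians(yaw);dx=P[...,0]-cx;dy=P[...,1]-cy;X=dx*np.cos(a)+dy*np.sin(a);Y=-dx*np.sin(a)+dy*np.cos(a)
    m=(P[...,2]>.042)&(P[...,2]<.062)&(np.abs(Y)<.055)&(np.abs(X)<.12);print(n,np.percentile(X[m],[.3,1,99.5]).round(4))
E
```

```text
t: 32.28
tcp_pos: [0.3679, 0.0042, 0.1061]
tcp_rot: [-1.245, -1.137, 1.146]
force: [2.1, 0.2, -0.0]
finger_gap: 0.0004
t: 32.95
tcp_pos: [0.3591, 0.2109, 0.1571]
tcp_rot: [-1.243, -1.145, 1.144]
force: [0.6, -0.5, 0.1]
finger_gap: 0.0002
fit [-0.048  -0.0477  0.1034]
bush [-0.0482 -0.0478  0.1195]
col [-0.0483 -0.0475  0.1164]
```

View pics/t9.png

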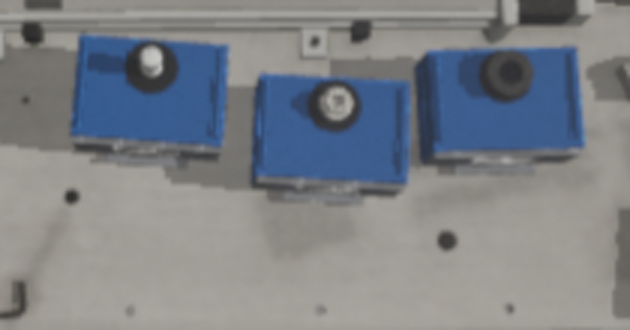

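View pics/w16.png

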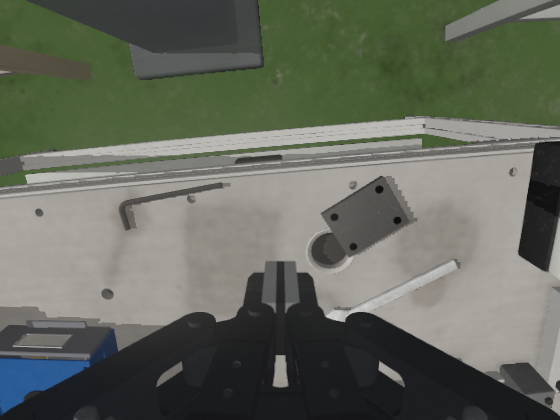

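Run:
```python
from h import *
o=manip.get_obs();print(o["t"],np.round(o["force"],1)); print(manip.job_done())
```

```text
33.05 [-0.2 -0.5  0.5]
the job is handed in; nothing more can be done
None
```

All four parts are in their own drawers, and all three drawers are shut. I handed the job in at about 33 s of the 115 s; no verdict was reported.

- **Parts:** Wrist pictures taken after each placing showed both fittings and the bush standing in their drawers and the collar lying in its own. I couldn't see inside once the drawers were shut.
- **Drawers:** I pushed each one until it stopped moving, with contact force building to about 7–10 N. The last top-view measurement put each front panel about 48 mm ahead of its case centre, against 47.5 mm expected when fully shut. The gripper was well clear of everything at the end.
- **What disagreed:** Two cameras put the fingertips about 35 mm higher than the reported TCP position. My first grasp at the plain fitting therefore closed above it without touching it. I corrected for this in every later move; the only bench contact was a light touch of about 10 N while gripping the bush.

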